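# Plug a relay into its rail socket and tug-test it

## Task

Plug the clear-cased relay into the empty socket on the rail, its blue end at the socket's blue end, and press it straight down, without ramming it, until it is fully home and both retaining arms have snapped over its base. Then prove that it holds: keep hold of it and pull it straight up with a slowly rising force to about 12 newtons, hold that pull for a full second, never exceed 20 newtons, then ease off and let go, leaving it fully home. Leave everything else on the bench where it is.

Things in the scene. Friction and masses are not known exactly. Their poses are not given: they have to be found in the camera images.
- relay_mid (a point): Relay to plug in, standing on its blades on the bench: clear cover showing a copper coil, 34 (x) x 35 (y) x 43 mm high, on a black base flange 40 (x) x 36 (y) x 5 mm. This point: centre of the case, 24 mm above the flange's underside, 24 mm below the top, 33 mm above the blade tips. z up, +x to the end with the blue strip. Grip it by its y faces: the socket's arms stand at the x ends.
- relay_blue (a point): A point on the top of the clear-cased relay in the blue strip, 12 mm towards +x from its centre line.
- socket_deck (a point): Empty white socket, 88 mm along x, 40 along y, fixed on the rail of a panel on the bench. This point: centre of its level deck, 33 mm above the bench; z up, +x to its end with blue terminals. Its slots take the blades with 1.3 mm play each way, plus 1.5 mm slanted mouths. A relay fully home has its flange on the deck: relay_mid 24 mm straight above this point, +x along +x.
- clip: The socket's retaining clip: two sprung black arms at the x ends of the deck, 12 mm wide, 19 mm from its centre, 19 mm high. The relay's flange meets their ramps 11 mm above the deck; spreading them takes 10 to 20 N, sliding on 2 to 5 N; 0.8 mm above home they snap shut over it. Then they do not yield: pulled, the relay lifts 0.8 mm and stops dead. Origin: the deck's centre.
- latch_in (a joint): Angle of the retaining arm at the socket's -x end: 0 shut (upright), about 0.13 rad when pushed outward by the relay's flange.
- latch_out (a joint): The same for the arm at the socket's +x (blue) end.
- socket_used: The other socket, of the same kind, on the same rail 92 mm from the empty one along its y, on either side; a relay like the one to be plugged in already sits in it, its top 81 mm above the bench. Fixed, to be left alone. Origin under its centre, 3 mm above the bench.
- timer_relay_mid (a point): A spare that is not wanted: grey timer relay with a black dial on top, same size and same kind of point as relay_mid. Leave it.
- old_relay_mid (a point): A spare that is not wanted: old relay with a dark amber cover, same size and same kind of point as relay_mid. Leave it.
- wire_spool_mid (a point): Black spool of yellow wire standing on a flange, 80 mm across, 56 mm high; its centre. Leave it.
- green_bottle: Green glass bottle, 60 mm across, 220 mm tall; origin under its centre. Leave it.
- screwdriver: Yellow-handled screwdriver lying down, 180 mm long along its x, 26 mm thick; origin under its middle. Leave it.
- side_cutters: Side cutters with red grips lying flat, about 125 mm long along x, 10 mm high; origin under the pivot. Leave them.
- utility_knife: Green utility knife lying flat, 142 mm long along x, 20 mm wide, 16 mm high; origin under its middle. Leave it.
- relay: The same clear-cased relay, its origin lies between the blade tips, 33 mm below relay_mid, with the same axes. 90 g (63 to 126 g). The flange juts 3 mm past the cover at both x ends, where the arms hook over it; the brass blades are 9 mm long. Held firmly and latched, the force on it climbs steeply, some 10 N within 0.3 mm of hand travel, up or down.
- socket: The same empty socket; origin under its centre, 30 mm below the deck's centre, with the same axes. Nothing taller than 40 mm stands within 70 mm of its centre to either y side.

How it is judged (in metres and radians):
On the way, in this order (a step that is already met when the one before it is completed fails the run):
1. the relay is fully home in the empty socket, blue end to blue end, and both retaining arms have snapped shut over it, with no pull on them yet (z of relay_mid in the frame of socket_deck between 0.022 and 0.0265 m and horizontal distance between relay_mid and socket_deck below 0.004 m and x of relay_blue in the frame of socket_deck above 0.006 m and value of joint each of latch_in, latch_out below 0.05 rad and z of relay_mid in the frame of socket_deck below 0.0246 m and contact force between relay and clip below 1.5 N), for 0.2 s.
2. the pull on the arms rises through a light tug (1.6 to 8 N) that lasts at least 0.05 s, relay still held by the arms (z of relay_mid in the frame of socket_deck between 0.022 and 0.0265 m and horizontal distance between relay_mid and socket_deck below 0.004 m and x of relay_blue in the frame of socket_deck above 0.006 m and value of joint each of latch_in, latch_out below 0.05 rad and contact force between relay and clip between 1.6 and 8 N), for 0.05 s.
3. the relay is pulled up against the shut arms with 8 to 17 N for 0.7 s (z of relay_mid in the frame of socket_deck between 0.022 and 0.0265 m and horizontal distance between relay_mid and socket_deck below 0.004 m and x of relay_blue in the frame of socket_deck above 0.006 m and value of joint each of latch_in, latch_out below 0.05 rad and contact force between relay and clip between 8 and 17 N), for 0.7 s.
At the end, for the whole second after the job is handed in: The clear-cased relay stands fully home in the empty socket: its centre 22 to 26.5 mm above the deck and within 4 mm of its middle, upright within 0.06 rad, blue end at the socket's blue end, both retaining arms shut (below 0.05 rad), the pull eased off (below 3 N on the arms), at rest (z of relay_mid in the frame of socket_deck between 0.022 and 0.0265 m and horizontal distance between relay_mid and socket_deck below 0.004 m and x of relay_blue in the frame of socket_deck above 0.006 m and value of joint each of latch_in, latch_out below 0.05 rad and contact force between relay and clip below 3 N and linear speed of relay below 0.02 m/s and angle between relay's own z axis and vertical below 0.06 rad); the robot touches nothing.
It fails at once if once the arms are shut over it, the relay is pulled against them with more than 20 N (z of relay_mid in the frame of socket_deck between 0.022 and 0.0265 m and horizontal distance between relay_mid and socket_deck below 0.004 m and x of relay_blue in the frame of socket_deck above 0.006 m and value of joint each of latch_in, latch_out below 0.05 rad and contact force between relay and clip above 20 N).
It fails at once if the relay is rammed: more than 80 N between it and the socket (contact force between relay and socket above 80 N).
It fails at once if a bystander (spare relays, spool, bottle, screwdriver, cutters, knife) is pushed more than 20 mm from its place (distance of any of timer_relay_mid, old_relay_mid, wire_spool_mid, green_bottle, screwdriver, side_cutters, utility_knife from where it was at the start of the episode above 0.02 m).
It also fails if it takes over 61 s, if anything falls off the work surface, if the arm or the gripper's body presses on something with over 40 N, if the wrist force passes 120 N, or if a joint passes its speed limit or range.

## Robot

A 6-joint arm with a two-finger parallel gripper is mounted at the origin on the work surface. World frame = base frame: x ahead of the robot, y to its left, z up, the work surface at z = 0. Lengths are in m, angles in degrees, forces in N, time in s.
With the tool pointing down it reaches from about 0.35 to 0.875 m from the base axis. Payload 4.2 kg.
Tool frame: the origin (TCP) lies midway between the tips of the shut fingers; the grasp point (between the pads) lies 19 mm behind it; z points along the fingers, y is the line along which they close (so a half turn about z gives the same grasp; the last joint's range is limited). The gripper opens to 87 mm and grips with 3 to 60 N. Pads are 19 mm wide; open, the fingers measure 117 mm over their backs; the gripper's body (75 mm by 190 mm) begins 51 mm behind the grasp point.
Start: joints at [78.701, 22.042, 0.453, 0, -68.411, -14.817], TCP at [0.275, 0.561, 0.223] pointing down, gripper open.
Joint ranges: [-179.83, 179.83], [-69.29, 118.12], [-61.27, 80.66], [-181.25, 117.63], [-171.15, -9.14], [-177.46, 177.46]. Speed limits (degrees/s): [159.86, 159.86, 180, 180, 180, 180].

## Interface

Orientations are given as a 3x3 rotation matrix whose columns are the frame's x, y, z axes.
In Python, from station import r, cams gives the robot as it stands.
- The arm moves only by the tool play_rows, never from a script. Its argument "commands" is text: rows parted by semicolons, each of 6 numbers parted by spaces: the shift along the world's x, y, z normalised to -1 to 1, where 1 is 30 mm, then the turn, a rotation vector about the world's x, y, z normalised to -1 to 1, where 1 is 0.15 rad. A call has 1 to 20 rows; each row shifts and turns the commanded pose from where the row before left it; what a row does not reach is not made up. A row lasts 1/10 s, in which the tool goes at most 50 mm and 8.59 degrees, less where a joint would pass 70% of its speed; a pose out of reach is approached as far as the arm can. A call with a number of a shift or a turn outside -1 to 1 is refused whole. A call with a gripper value outside its range is refused whole. "grip" is the finger opening in mm, from 0 to 87, set as the call begins (left out, the last holds). The fingers move at their own pace and stop on an object; the grip force is fixed at half the most. Time passes only in rows, so rows that do not move let the fingers close. It gives the time, the measured TCP pose, the force, the opening and the grip force at its end, in the units of the state.
- r.sense(): the state, without advancing time (a new reading comes with each control period).
- cams.capture(name): name is "scene" or "top" or "wrist"; returns (picture, depth): 420x560x3 uint8, blue, green, red; 420x560 float32, m along the optical axis (not along the pixel's ray), 0 where there is no reading.
- cams.camera_info(name): a dict with "mtx" (3x3 intrinsics, pixels), "k1" (the pictures are not rectified: a ray, as slopes to the right and down, at radius r is drawn at 1 + k1 r^2 times it, then the intrinsics apply), "R" (3x3) and "t" (3): a world point X has camera coordinates R X + t. Camera axes: x right, y down, z forward; pixel columns grow to the right and rows downward; lengths in m; the calibration is good to about 2 mm. A picture is of the moment at which its call begins: read the wrist's pose just before it. camera_info takes no time and is no camera call; for the wrist camera it gives the pose at the moment of the call.
- r.finish_job(): hands the job in; it is judged then, once.
The state is a dict: "time_s": time; "joints": joint angles; "joint_velocities": joint speeds; "effort": joint torques, N m; "tcp_pos": TCP position; "ee_rot": TCP orientation; "wrist_force": force on the tool from outside, world axes, zero at the start; "moment": the same for the moment, N m; "gripper_width": opening from 0.0 (shut) to 1.0 (fully open); "gripper_force": force on a finger pad.
Only numpy, scipy, OpenCV 4.12 (cv2) and the standard library are available. Lean on these libraries where they do the work, as an engineer would, in place of code of your own. Each camera call takes 0.05 s, during which the arm holds its last target. There are 200 camera calls.

## Working session

There is one attempt and no reset: what is moved stays moved. The work goes in short steps, Python scripts to look and compute and a tool call to move; the robot and the scene stay as the last step left them, time stands still between calls to the robot, and variables do not carry over. Pictures are saved under pics/ and viewed, at most 10 in all, crops included, and the job is handed in when it is done.

Besides the shell and the picture viewer there is one more tool, called after "Request:" as a command line: name --argument value ..., lists and objects as JSON in quotes. play_rows: Moves the arm, as the interface text tells. Scaled input: -1 to 1 covers 30 mm each way for a shift and 0.15 rad each way for a turn. Its arguments: {"type":"object","properties":{"commands":{"type":"string"},"grip":{"type":"number"}},"required":["commands"]}

```bash
mkdir -p pics; ls
cat > h.py <<'E'
import numpy as np,cv2
from station import r,cams
def ray(ci,u,v):
    K=np.array(ci["mtx"]);d=np.array([ci["k1"],0,0,0,0],float)
    # forward: p*(1+k1 r^2)
    return np.r_[cv2.undistortPoints(np.array([[[u,v]]],float),K,d)[0,0],1]
def px2w(ci,u,v,z=None,depth=None):
    R=np.array(ci["R"]);t=np.array(ci["t"]).ravel()
    q=R.T@ray(ci,u,v);o=-R.T@t
    s=(z-o[2])/q[2] if depth is None else depth
    return o+s*q
def cloud(ci,D):
    K=np.array(ci["mtx"]);d=np.array([ci["k1"],0,0,0,0],float)
    h,w=D.shape;vv,uu=np.mgrid[:h,:w]
    p=cv2.undistortPoints(np.stack([uu,vv],-1).reshape(-1,1,2).astype(float),K,d)[:,0]
    q=np.c_[p,np.ones(len(p))]*D.reshape(-1,1)
    R=np.array(ci["R"]);t=np.array(ci["t"]).ravel()
    return ((q-t)@R).reshape(h,w,3)
E
python3 - <<'E'
from h import *
for n in("scene","top"):
    ci=cams.camera_info(n);im,D=cams.capture(n);cv2.imwrite(f"pics/{n}0.png",im);np.savez(f"{n}0.npz",im=im,D=D)
    print(n,ci)
print(r.sense())
E
```

```text
pics
scene {'mtx': array([[424.84462881,   0.        , 275.1810972 ],
       [  0.        , 424.84462881, 211.57769444],
       [  0.        ,   0.        ,   1.        ]]), 'k1': -0.09338017905792154, 'R': array([[ 0.86974549,  0.49289991, -0.0243404 ],
       [ 0.24986592, -0.48236057, -0.83958043],
       [-0.42556997,  0.72413946, -0.54268983]]), 't': array([-0.51537482, -0.09634011,  1.58342266])}
top {'mtx': array([[443.99456254,   0.        , 281.91311016],
       [  0.        , 443.99456254, 206.95049849],
       [  0.        ,   0.        ,   1.        ]]), 'k1': -0.13274886214362133, 'R': array([[ 1.64161766e-02, -9.99865058e-01,  6.12060542e-04],
       [-9.83713653e-01, -1.62605736e-02, -1.79005703e-01],
       [ 1.78991500e-01,  2.33649692e-03, -9.83847846e-01]]), 't': array([-0.02825892,  0.59466121,  1.17449787])}
{'time_s': 0.1, 'joints': array([ 7.87018234e+01,  2.20853554e+01,  3.90295287e-01, -2.57234235e-02,
       -6.84132036e+01, -1.48173612e+01]), 'joint_velocities': array([-0.15062038, -0.16915362,  0.15842039,  0.13417304,  0.03885381,
       -0.03424144]), 'effort': array([-6.30523591e-04, -3.91691780e+01,  1.87933999e+01,  4.23191652e+00,
        1.34181208e-02, -7.83529708e-05]), 'tcp_pos': array([0.2748538 , 0.56072975, 0.22159685]), 'ee_rot': array([[ 8.97835375e-01, -4.40330593e-01, -7.79564741e-04],
       [-4.40331276e-01, -8.97833632e-01, -1.77111772e-03],
       [ 7.99578739e-05,  1.93343888e-03, -9.99998128e-01]]), 'wrist_force': array([-0.37441525, -0.26906808, -1.13368824]), 'moment': array([-0.00602779, -0.03117859,  0.02928733]), 'gripper_force': 0.0, 'gripper_width': 0.9973006674427249}
```

View pics/top0.png

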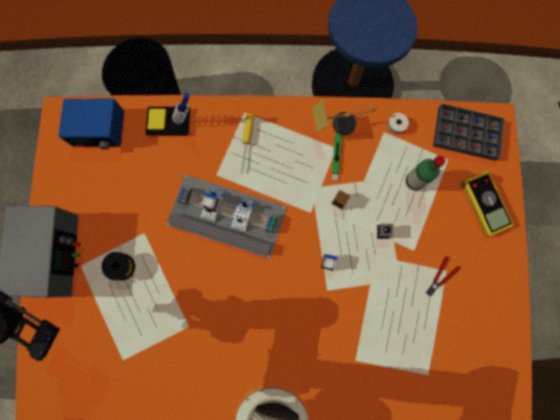

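View pics/scene0.png

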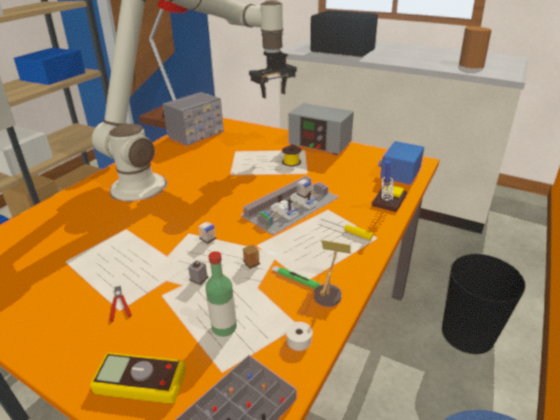

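The top view shows the panel with two sockets at about (228,215) and the clear relay at (330,262). The amber relay is at (340,200) and the timer at (385,231). I'll enlarge the panel and the relay.

Run:
```python
from h import *
im=np.load("top0.npz")["im"];D=np.load("top0.npz")["D"];ci=cams.camera_info("top")
a=cv2.resize(im[170:265,160:295],None,fx=4,fy=4,interpolation=2)
b=cv2.resize(im[240:290,305:355],None,fx=4.8,fy=4.8,interpolation=2)
c=np.zeros((380,790,3),np.uint8);c[:380,:540]=a;c[:240,545:785]=b;cv2.imwrite("pics/c1.png",c)
P=cloud(ci,D)
for u,v in((330,262),(212,205),(242,213),(228,210),(330,275)):print(u,v,P[v,u].round(4))
```

```text
330 262 [ 0.4447 -0.1504  0.0638]
212 205 [0.5928 0.1717 0.0784]
242 213 [0.579  0.093  0.0373]
228 210 [0.5915 0.136  0.0105]
330 275 [ 0.4117 -0.1571  0.0021]
```

View pics/c1.png

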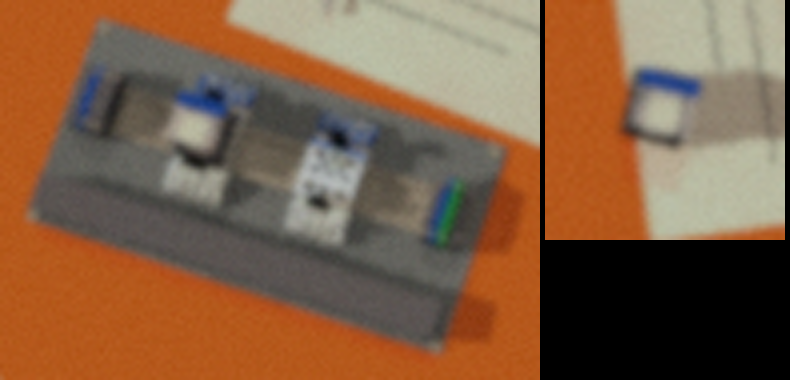

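The empty socket is at about pixel (243,216), with its blue end up (+x) and a yaw of about -14°. The relay top is at about (329.6,261.5), yaw about -12.6°, with its blue end also at +x. So no big turn is needed.

Run:
```python
from h import *
ci=cams.camera_info("top")
print("relay",px2w(ci,329.6,261.5,.057),"sock",px2w(ci,243,216.2,.033),"timer",px2w(ci,385,231,.057),"bottle",px2w(ci,420,180,.1))
w=cams.camera_info("wrist");s=r.sense();R=np.array(w["R"]);t=np.array(w["t"])
print("cam in tool",s["ee_rot"].T@(-R.T@t-s["tcp_pos"]),"axes in tool\n",s["ee_rot"].T@R.T, w["mtx"][0],w["k1"])
```

```text
relay [ 0.44645819 -0.15004303  0.057     ] sock [0.57062729 0.09032026 0.033     ] timer [ 0.53184608 -0.30332175  0.057     ] bottle [ 0.66756436 -0.39401211  0.1       ]
cam in tool [ 0.07019686  0.00035178 -0.1622605 ] axes in tool
 [[ 1.20097152e-04 -9.66630939e-01 -2.56173015e-01]
 [ 9.99999892e-01  1.08597470e-06  4.64714842e-04]
 [-4.48929547e-04 -2.56173043e-01  9.66630835e-01]] [302.12763561   0.         278.14634746] -0.05107670146708682
```

Request:
play_rows --commands "0.49 -0.785 -0.033 0 0 0.075;0.49 -0.785 -0.033 0 0 0.075;0.49 -0.785 -0.033 0 0 0.075;0.49 -0.785 -0.033 0 0 0.075;0.49 -0.785 -0.033 0 0 0.075;0.49 -0.785 -0.033 0 0 0.075;0.49 -0.785 -0.033 0 0 0.075;0.49 -0.785 -0.033 0 0 0.075;0.49 -0.785 -0.033 0 0 0.075;0.49 -0.785 -0.033 0 0 0.075;0.49 -0.785 -0.033 0 0 0.075;0.49 -0.785 -0.033 0 0 0.075;0.49 -0.785 -0.033 0 0 0.075;0.49 -0.785 -0.033 0 0 0.075;0.49 -0.785 -0.033 0 0 0.075;0.49 -0.785 -0.033 0 0 0.075;0.49 -0.785 -0.033 0 0 0.075;0.49 -0.785 -0.033 0 0 0.075;0 0 0 0 0 0;0 0 0 0 0 0"

```text
time_s: 2.1
tcp_pos: [0.5395, 0.1368, 0.2041]
ee_rot: [[0.968, -0.252, -0.001], [-0.252, -0.968, -0.0], [-0.001, 0.001, -1.0]]
wrist_force: [0.1, 0.2, -0.2]
gripper_width: 1.0
gripper_force: 0.0
```

Request:
play_rows --commands "0.5 -0.75 0 0 0 0;0.5 -0.75 0 0 0 0;0 0 0 0 0 0;0 0 0 0 0 0;0 0 0 0 0 0;0 0 0 0 0 0"

```text
time_s: 2.7
tcp_pos: [0.5692, 0.0932, 0.2049]
ee_rot: [[0.968, -0.249, 0.0], [-0.249, -0.968, 0.0], [0.0, -0.0, -1.0]]
wrist_force: [-0.2, 0.2, 0.0]
gripper_width: 0.998
gripper_force: 0.0
```

Run:
```python
from h import *
ci=cams.camera_info("wrist");im,D=cams.capture("wrist");np.savez("w1.npz",im=im,D=D,R=ci["R"],t=ci["t"],mtx=ci["mtx"],k1=ci["k1"])
cv2.imwrite("pics/w1.png",im);print(r.sense()["tcp_pos"])
P=cloud(ci,D);m=(abs(P[...,0]-.571)<.12)&(abs(P[...,1]-.09)<.12)&(D>0)
print(np.histogram(P[...,2][m],bins=np.arange(-.01,.1,.004)))
```

```text
[0.56927573 0.0931432  0.20488271]
(array([    0,    21, 11554, 11597,   572,   716,   559,  1192,   934,
         594,  4635,   626,   490,   107,    68,   126,   249,    82,
          53,    51,    42,    59,   984,   241,     0,     0,     0]), array([-0.01 , -0.006, -0.002,  0.002,  0.006,  0.01 ,  0.014,  0.018,
        0.022,  0.026,  0.03 ,  0.034,  0.038,  0.042,  0.046,  0.05 ,
        0.054,  0.058,  0.062,  0.066,  0.07 ,  0.074,  0.078,  0.082,
        0.086,  0.09 ,  0.094,  0.098]))
```

View pics/w1.png

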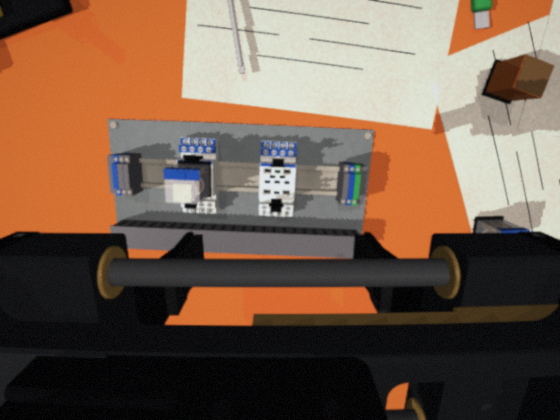

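The empty socket is at about (277,180). Its deck lies between the black arms at about (278,157) and (277,206), with the blue terminals at the top (278,148). I'll locate the deck and arms from the depth image.

```bash
cat > sock.py <<'E'
from h import *
import sys
def sock(f):
    a=np.load(f);P=cloud(a,a["D"]);im=a["im"]
    c=np.array([.571,.09]);yaw=np.radians(-14.4)
    ex=np.array([np.cos(yaw),np.sin(yaw)]);ey=np.array([-ex[1],ex[0]])
    X=(P[...,:2]-c)@ex;Y=(P[...,:2]-c)@ey;Z=P[...,2]
    arms=[]
    for s in(1,-1):
        m=(abs(Y)<.02)&(X*s>.012)&(X*s<.035)&(Z>.040)&(Z<.06)
        v,u=np.nonzero(m);print("arm",s,m.sum(),X[m].mean(),Y[m].mean(),Z[m].max(),np.ptp(Y[m]),X[m].min(),X[m].max(),(u.mean(),v.mean()))
    m=(abs(Y)<.03)&(abs(X)<.05)&(Z>.028)&(Z<.037)&(im.max(-1)>110)
    v,u=np.nonzero(m);print("deck",m.sum(),np.median(Z[m]),"X",np.percentile(X[m],[1,99]),"Y",np.percentile(Y[m],[1,99]),"px",np.percentile(u,[1,99]),np.percentile(v,[1,99]))
    rc=cv2.minAreaRect(np.c_[X[m],Y[m]].astype(np.float32)*1000);print(rc)
    white=(im.min(-1)>120)&(abs(Y)<.03)&(abs(X)<.055)&(Z>.015)&(Z<.037)
    rc=cv2.minAreaRect(np.c_[X[white],Y[white]].astype(np.float32)*1000);print("white",rc)
sock(sys.argv[1])
E
python3 sock.py w1.npz
python3 - <<'E'
import cv2;im=cv2.imread("pics/w1.png")
cv2.imwrite("pics/w1c.png",cv2.resize(im[125:230,235:325],None,fx=5.5,fy=5.5,interpolation=2))
E
```

```text
arm 1 93 0.030731131295866083 0.002199243372223988 0.05980631465963595 0.01456455086557312 0.026918908612463335 0.034865259527896174 (np.float64(278.0752688172043), np.float64(161.69892473118279))
arm -1 140 -0.016254765458298636 0.004559091551834622 0.05999116540500862 0.015124653505320336 -0.02203762815087517 -0.012030081166354246 (np.float64(275.90714285714284), np.float64(205.2357142857143))
deck 1121 0.032897791733408815 X [-0.01356491  0.02749981] Y [-0.01656027  0.02279028] px [260. 295.] [162.2 198.8]
((6.630821228027344, 3.384481430053711), (40.063751220703125, 41.49074935913086), 87.55482482910156)
white ((5.917987823486328, 3.4000186920166016), (40.076454162597656, 87.47865295410156), 87.495361328125)
```

View pics/w1c.png

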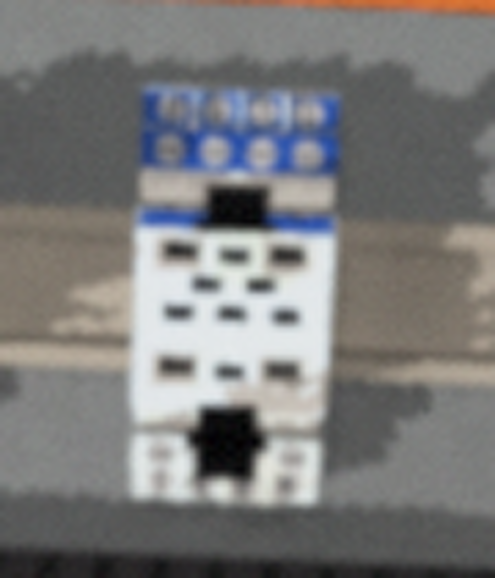

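The socket fit is 40.1 x 87.5 mm, centre about (0.578, 0.0917), yaw about -16.9°. Next I'll look at the relay from the same relative pose.

Request:
play_rows --commands "-0.44 -0.8 0 0 0 0.03;-0.44 -0.8 0 0 0 0.03;-0.44 -0.8 0 0 0 0.03;-0.44 -0.8 0 0 0 0.03;-0.44 -0.8 0 0 0 0.03;-0.44 -0.8 0 0 0 0.03;-0.44 -0.8 0 0 0 0.03;-0.44 -0.8 0 0 0 0.03;-0.44 -0.8 0 0 0 0.03;-0.44 -0.8 0 0 0 0.03;0 0 0 0 0 0;0 0 0 0 0 0;0 0 0 0 0 0;0 0 0 0 0 0"

```text
time_s: 4.15
tcp_pos: [0.4382, -0.147, 0.2047]
ee_rot: [[0.979, -0.205, 0.0], [-0.205, -0.979, 0.0], [0.0, -0.0, -1.0]]
wrist_force: [0.0, 0.3, -0.3]
gripper_width: 1.001
gripper_force: 0.0
```

Run:
```python
from h import *
ci=cams.camera_info("wrist");im,D=cams.capture("wrist");np.savez("w2.npz",im=im,D=D,R=ci["R"],t=ci["t"],mtx=ci["mtx"],k1=ci["k1"])
print(r.sense()["tcp_pos"])
P=cloud(ci,D);m=(abs(P[...,0]-.446)<.05)&(abs(P[...,1]+.15)<.05)&(P[...,2]>.052)&(P[...,2]<.063)&(D>0)
v,u=np.nonzero(m);print(m.sum(),u.min(),u.max(),v.min(),v.max(),np.median(P[...,2][m]))
print(cv2.minAreaRect((P[m][:,:2]*1000).astype(np.float32)))
# image based: rect in pixels projected on z=.057
rc=cv2.minAreaRect(np.c_[u,v].astype(np.float32));print(rc);b=cv2.boxPoints(rc);W=np.array([px2w(ci,*p,z=.057) for p in b]);print(W.mean(0),np.diff(W,axis=0).round(4))
cl=im[m].astype(int);bl=(im[...,0].astype(int)-im[...,2]>50)&m;print("blue",bl.sum(),P[bl].mean(0))
v0,u0=int(v.mean()),int(u.mean());cv2.imwrite("pics/w2c.png",cv2.resize(im[v0-60:v0+60,u0-80:u0+80],None,fx=4,fy=4,interpolation=2));print(u0,v0)
```

```text
[ 0.43813303 -0.14705155  0.20470572]
1097 264 297 168 201 0.05716935299137678
((446.43658447265625, -151.8568115234375), (34.66548538208008, 34.55517578125), 77.30165100097656)
((280.5, 184.5), (33.0, 33.0), 90.0)
[ 0.44707061 -0.15194229  0.057     ] [[-0.007  -0.0332  0.    ]
 [-0.0344  0.0067  0.    ]
 [ 0.0072  0.0342  0.    ]]
blue 332 [ 0.45797744 -0.15397061  0.0577308 ]
280 184
```

View pics/w2c.png

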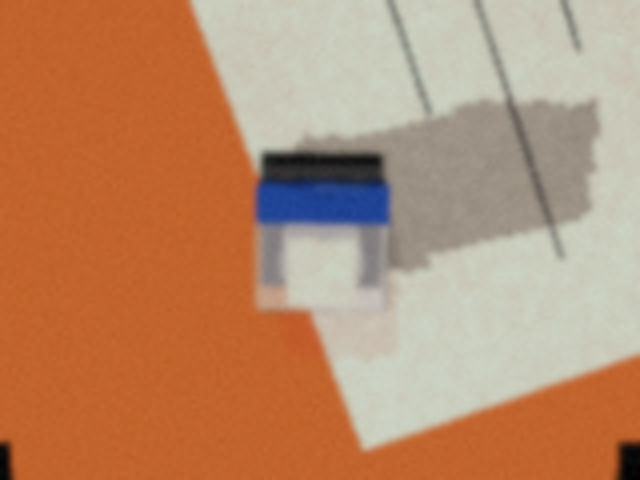

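The relay fits as a 34.6 mm square, centre (0.4466,-0.1519), yaw -12.7°, blue at +x. Descending to grasp.

Request:
play_rows --commands "0.28 -0.163 0 0 0 -0.09;0 0 -0.9 0 0 0;0 0 -0.9 0 0 0;0 0 -0.9 0 0 0;0 0 -0.9 0 0 0;0 0 -0.9 0 0 0;0 0 -0.9 0 0 0;0 0 -0.45 0 0 0;0 0 -0.3 0 0 0;0 0 0 0 0 0;0 0 0 0 0 0;0 0 0 0 0 0" --grip 87

```text
time_s: 5.4
tcp_pos: [0.4471, -0.1526, 0.0211]
ee_rot: [[0.976, -0.22, 0.002], [-0.22, -0.976, -0.0], [0.002, -0.0, -1.0]]
wrist_force: [-0.3, -0.3, -0.7]
gripper_width: 0.996
gripper_force: 0.0
```

Request:
play_rows --commands "0 0 0 0 0 0;0 0 0 0 0 0;0 0 0 0 0 0;0 0 0 0 0 0;0 0 0 0 0 0;0 0 0 0 0 0;0 0 0 0 0 0;0 0 0 0 0 0" --grip 30

```text
time_s: 6.2
tcp_pos: [0.4462, -0.1526, 0.0202]
ee_rot: [[0.976, -0.22, 0.0], [-0.22, -0.976, 0.0], [0.0, -0.0, -1.0]]
wrist_force: [0.1, -0.4, -0.7]
gripper_width: 0.398
gripper_force: 30.0
```

Gripped at 34.6 mm. I'll lift, carry it to 50 mm short of the socket, and look again.

Request:
play_rows --commands "0 0 0.5 0 0 0;0 0 0.9 0 0 0;0 0 0.9 0 0 0;0 0 1 0 0 0;0.28 0.863 0 0 0 -0.049;0.28 0.863 0 0 0 -0.049;0.28 0.863 0 0 0 -0.049;0.28 0.863 0 0 0 -0.049;0.28 0.863 0 0 0 -0.049;0.28 0.863 0 0 0 -0.049;0.28 0.863 0 0 0 -0.049;0.28 0.863 0 0 0 -0.049;0.28 0.863 0 0 0 -0.049;0.28 0.863 0 0 0 -0.049;0 0 0 0 0 0;0 0 0 0 0 0;0 0 0 0 0 0;0 0 0 0 0 0;0 0 0 0 0 0"

```text
time_s: 8.1
tcp_pos: [0.5298, 0.1056, 0.1193]
ee_rot: [[0.956, -0.292, -0.0], [-0.292, -0.956, -0.0], [-0.0, 0.0, -1.0]]
wrist_force: [-0.5, 0.1, -0.2]
gripper_width: 0.4
gripper_force: 30.0
```

```bash
python3 - <<'E'
from h import *
ci=cams.camera_info("wrist");im,D=cams.capture("wrist");np.savez("w3.npz",im=im,D=D,R=ci["R"],t=ci["t"],mtx=ci["mtx"],k1=ci["k1"])
cv2.imwrite("pics/w3.png",im);print(r.sense())
E
python3 sock.py w3.npz
```

```text
{'time_s': 8.15, 'joints': array([ 2.84775402e+01,  1.96115161e+01, -1.96479919e+01, -8.55941353e-04,
       -5.07399668e+01,  4.45554638e+01]), 'joint_velocities': array([ 0.20502417,  0.08522621,  0.25147396,  0.00717311, -0.03351943,
        0.04129288]), 'effort': array([ 1.92335044e-02, -3.43001246e+01,  1.59841973e+01,  3.59195016e+00,
        7.73247960e-02,  5.71124219e-04]), 'tcp_pos': array([0.52993459, 0.10566947, 0.119337  ]), 'ee_rot': array([[ 9.56470253e-01, -2.91829840e-01,  2.54275246e-06],
       [-2.91829840e-01, -9.56470253e-01,  1.45385136e-05],
       [-1.81070501e-06, -1.46477068e-05, -1.00000000e+00]]), 'wrist_force': array([ 0.38350749,  0.78171798, -0.84423015]), 'moment': array([-0.02457703, -0.00334398,  0.00978163]), 'gripper_force': 29.990296930336626, 'gripper_width': 0.40080073464562993}
arm 1 257 0.029021015218256552 0.002456747599223882 0.05875038309735227 0.011881718923163583 0.02320063607330433 0.03442734235869702 (np.float64(276.2568093385214), np.float64(121.3035019455253))
arm -1 243 -0.016636446141821592 0.004527091687119769 0.05877787597647644 0.015269395392908445 -0.021986265062578076 -0.0121352768529181 (np.float64(276.3127572016461), np.float64(182.6255144032922))
deck 2141 0.03307735484774815 X [-0.01371605  0.02640901] Y [-0.01656844  0.02326888] px [252. 301.] [125. 175.]
((6.227533340454102, 3.5012760162353516), (40.069252014160156, 40.53679275512695), 87.42179107666016)
white ((6.342479705810547, 3.4947376251220703), (40.06743240356445, 87.34566497802734), 87.40072631835938)
```

View pics/w3.png

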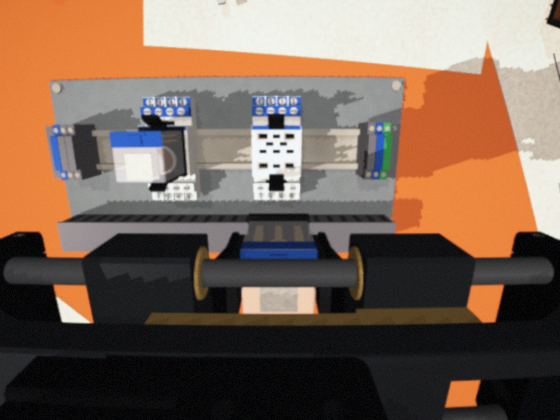

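The socket estimate repeats: (0.578,0.0918), yaw -17°. The relay's blue strip shows at (279,245). I'll measure how the relay sits in the hand.

Run:
```python
from h import *
a=np.load("w3.npz");P=cloud(a,a["D"]);im=a["im"].astype(int)
s=r.sense();T=(P-s["tcp_pos"])@s["ee_rot"]
bl=(im[...,0]-im[...,2]>60);reg=np.zeros(bl.shape,bool);reg[230:262,235:325]=1
m=bl&reg;m&=abs(T[...,2]+.037)<.01
print(m.sum(),np.percentile(T[m],[2,50,98],axis=0).round(4))
reg[:]=0;reg[212:250,240:320]=1
m=reg&(abs(T[...,0])<.04)&(abs(T[...,1])<.019)&(T[...,2]>-.03)&(T[...,2]<.03)&(a["D"]>0)
print(m.sum(),np.percentile(T[m],[2,50,98],axis=0).round(4))
q=T[m];
for lo in np.arange(-.03,.03,.005):
    k=(q[:,2]>lo)&(q[:,2]<lo+.005)
    if k.sum()>5:print(lo.round(3),k.sum(),np.percentile(q[k,0],[5,50,95]).round(4),np.percentile(q[k,1],[2,98]).round(4))
```

```text
972 [[ 0.0122 -0.0156 -0.0392]
 [ 0.0151  0.001  -0.0371]
 [ 0.0173  0.0171 -0.0316]]
1932 [[ 0.016  -0.0163 -0.0293]
 [ 0.0167  0.0005 -0.0089]
 [ 0.0197  0.0174  0.0093]]
-0.03 220 [0.0163 0.0168 0.0171] [-0.0152  0.0168]
-0.025 254 [0.0162 0.0165 0.017 ] [-0.0156  0.0169]
-0.02 234 [0.0161 0.0165 0.0169] [-0.017   0.0175]
-0.015 208 [0.0161 0.0165 0.0169] [-0.0166  0.0167]
-0.01 199 [0.0161 0.0166 0.0169] [-0.0183  0.0172]
-0.005 181 [0.0161 0.0166 0.0169] [-0.0161  0.0173]
0.0 148 [0.0162 0.0165 0.017 ] [-0.016   0.0166]
0.005 474 [0.0162 0.0183 0.0198] [-0.0165  0.0181]
0.01 14 [0.0191 0.0194 0.0194] [-0.0117  0.0163]
```

Request:
play_rows --commands "0.81 -0.225 0 0 0 0;0.81 -0.225 0 0 0 0;0 0 0 0 0 0;0 0 0 0 0 0;0 0 -0.6 0 0 0;0 0 -0.6 0 0 0;0 0 -0.5 0 0 0;0 0 -0.2 0 0 0;0 0 0 0 0 0;0 0 0 0 0 0;0 0 0 0 0 0"

```text
time_s: 9.25
tcp_pos: [0.5792, 0.0931, 0.0633]
ee_rot: [[0.957, -0.291, 0.002], [-0.291, -0.957, 0.001], [0.002, -0.001, -1.0]]
wrist_force: [-0.3, -0.4, -1.1]
gripper_width: 0.4
gripper_force: 30.0
```

Request:
play_rows --commands "0 0 -0.1 0 0 0;0 0 -0.07 0 0 0;0 0 -0.03 0 0 0;0 0 0 0 0 0;0 0 0 0 0 0;0 0 0 0 0 0"

```text
time_s: 9.85
tcp_pos: [0.5788, 0.0928, 0.0563]
ee_rot: [[0.957, -0.291, 0.0], [-0.291, -0.957, 0.0], [0.0, -0.0, -1.0]]
wrist_force: [0.6, -0.3, -1.6]
gripper_width: 0.402
gripper_force: 30.0
```

Request:
play_rows --commands "-0.01 -0.02 -0.03 0 0 0;0 0 -0.03 0 0 0;0 0 0 0 0 0;0 0 0 0 0 0;0 0 0 0 0 0"

```text
time_s: 10.35
tcp_pos: [0.5785, 0.0922, 0.0548]
ee_rot: [[0.957, -0.291, 0.0], [-0.291, -0.957, -0.0], [0.0, -0.0, -1.0]]
wrist_force: [-0.8, 0.8, 1.8]
gripper_width: 0.401
gripper_force: 30.0
```

Request:
play_rows --commands "0 0 -0.03 0 0 0;0 0 0 0 0 0;0 0 0 0 0 0;0 0 0 0 0 0"

```text
time_s: 10.75
tcp_pos: [0.5787, 0.0922, 0.0541]
ee_rot: [[0.957, -0.291, 0.001], [-0.291, -0.957, 0.0], [0.001, -0.0, -1.0]]
wrist_force: [-1.2, -0.5, 5.3]
gripper_width: 0.402
gripper_force: 30.0
```

Request:
play_rows --commands "0 0 -0.03 0 0 0;0 0 -0.02 0 0 0;0 0 0 0 0 0;0 0 0 0 0 0"

```text
time_s: 11.15
tcp_pos: [0.5792, 0.0924, 0.0532]
ee_rot: [[0.957, -0.29, 0.002], [-0.29, -0.957, 0.0], [0.002, -0.001, -1.0]]
wrist_force: [-1.6, -0.0, 7.0]
gripper_width: 0.4
gripper_force: 30.0
```

Request:
play_rows --commands "0 0 -0.03 0 0 0;0 0 -0.02 0 0 0;0 0 0 0 0 0;0 0 0 0 0 0"

```text
time_s: 11.55
tcp_pos: [0.5797, 0.0924, 0.0523]
ee_rot: [[0.957, -0.29, 0.003], [-0.29, -0.957, 0.0], [0.003, -0.001, -1.0]]
wrist_force: [-1.9, -0.5, 8.7]
gripper_width: 0.397
gripper_force: 30.0
```

Request:
play_rows --commands "-0.03 0 -0.02 0 0 0;0 0 -0.03 0 0 0;0 0 0 0 0 0;0 0 0 0 0 0"

```text
time_s: 11.95
tcp_pos: [0.5797, 0.0927, 0.0516]
ee_rot: [[0.957, -0.29, 0.005], [-0.29, -0.957, 0.001], [0.005, -0.002, -1.0]]
wrist_force: [-1.8, -0.8, 11.6]
gripper_width: 0.403
gripper_force: 30.0
```

Request:
play_rows --commands "0 0 -0.03 0 0 0;0 0 -0.02 0 0 0;0 0 0 0 0 0;0 0 0 0 0 0"

```text
time_s: 12.35
tcp_pos: [0.5787, 0.093, 0.048]
ee_rot: [[0.957, -0.29, 0.003], [-0.29, -0.957, 0.001], [0.002, -0.002, -1.0]]
wrist_force: [1.0, 2.5, 3.8]
gripper_width: 0.399
gripper_force: 30.0
```

The arms are spread and it's now sliding. Going down the last 4 mm in small steps.

Request:
play_rows --commands "0 0 -0.03 0 0 0;0 0 -0.03 0 0 0;0 0 0 0 0 0;0 0 0 0 0 0"

```text
time_s: 12.75
tcp_pos: [0.5775, 0.0919, 0.045]
ee_rot: [[0.957, -0.291, -0.0], [-0.291, -0.957, -0.0], [-0.0, 0.0, -1.0]]
wrist_force: [2.1, -0.8, -0.2]
gripper_width: 0.396
gripper_force: 30.0
```

Request:
play_rows --commands "0 0 -0.03 0 0 0;0 0 0 0 0 0;0 0 0 0 0 0"

```text
time_s: 13.05
tcp_pos: [0.5774, 0.0918, 0.0443]
ee_rot: [[0.957, -0.291, -0.001], [-0.291, -0.957, -0.0], [-0.0, 0.001, -1.0]]
wrist_force: [3.4, -1.1, -2.0]
gripper_width: 0.401
gripper_force: 30.0
```

Request:
play_rows --commands "0 0 -0.02 0 0 0;0 0 0 0 0 0;0 0 0 0 0 0"

```text
time_s: 13.35
tcp_pos: [0.5774, 0.0919, 0.0443]
ee_rot: [[0.957, -0.291, -0.0], [-0.291, -0.957, -0.0], [-0.0, 0.0, -1.0]]
wrist_force: [3.1, -3.0, 0.2]
gripper_width: 0.403
gripper_force: 30.0
```

Request:
play_rows --commands "0.02 0 -0.02 0 0 0;0 0 0 0 0 0;0 0 0 0 0 0;0 0 0 0 0 0"

```text
time_s: 13.75
tcp_pos: [0.5775, 0.0919, 0.0443]
ee_rot: [[0.957, -0.291, -0.001], [-0.291, -0.957, -0.001], [-0.001, 0.001, -1.0]]
wrist_force: [-0.3, -2.9, 5.2]
gripper_width: 0.4
gripper_force: 30.0
```

Request:
play_rows --commands "0 0 -0.02 0 0 0;0 0 0 0 0 0;0 0 0 0 0 0;0 0 0 0 0 0"

```text
time_s: 14.15
tcp_pos: [0.5774, 0.0919, 0.0443]
ee_rot: [[0.957, -0.291, -0.001], [-0.291, -0.957, -0.001], [-0.001, 0.001, -1.0]]
wrist_force: [-0.4, -1.7, 7.9]
gripper_width: 0.397
gripper_force: 30.0
```

The relay is on the deck: z is stuck at 0.0443 and the push is rising. Now I'll ease up slowly towards the pull.

Request:
play_rows --commands "0 0 0.01 0 0 0;0 0 0.01 0 0 0;0 0 0.01 0 0 0;0 0 0.01 0 0 0;0 0 0 0 0 0;0 0 0 0 0 0;0 0 0 0 0 0"

```text
time_s: 14.85
tcp_pos: [0.5775, 0.0919, 0.0443]
ee_rot: [[0.957, -0.291, -0.001], [-0.291, -0.957, -0.001], [-0.001, 0.001, -1.0]]
wrist_force: [-0.9, -3.3, 6.6]
gripper_width: 0.4
gripper_force: 30.0
```

Request:
play_rows --commands "0 0 0.01 0 0 0;0 0 0.01 0 0 0;0 0 0 0 0 0;0 0 0 0 0 0"

```text
time_s: 15.25
tcp_pos: [0.5777, 0.0923, 0.0443]
ee_rot: [[0.957, -0.291, -0.001], [-0.291, -0.957, 0.0], [-0.001, 0.0, -1.0]]
wrist_force: [0.7, -1.5, -0.1]
gripper_width: 0.403
gripper_force: 30.0
```

Request:
play_rows --commands "0 0 0.01 0 0 0;0 0 0.01 0 0 0;0 0 0 0 0 0;0 0 0 0 0 0"

```text
time_s: 15.65
tcp_pos: [0.5778, 0.0925, 0.0451]
ee_rot: [[0.957, -0.291, -0.0], [-0.291, -0.957, 0.0], [-0.0, -0.0, -1.0]]
wrist_force: [-0.2, 0.3, -1.7]
gripper_width: 0.403
gripper_force: 30.0
```

Request:
play_rows --commands "0 0 0.005 0 0 0;0 0 0 0 0 0;0 0 0 0 0 0"

```text
time_s: 15.95
tcp_pos: [0.5779, 0.0924, 0.0452]
ee_rot: [[0.957, -0.291, -0.0], [-0.291, -0.957, 0.0], [-0.0, -0.0, -1.0]]
wrist_force: [0.8, 1.6, -3.5]
gripper_width: 0.399
gripper_force: 30.0
```

Request:
play_rows --commands "0 0 0.005 0 0 0;0 0 0 0 0 0;0 0 0 0 0 0"

```text
time_s: 16.25
tcp_pos: [0.5778, 0.0924, 0.0452]
ee_rot: [[0.957, -0.291, -0.001], [-0.291, -0.957, 0.0], [-0.001, -0.0, -1.0]]
wrist_force: [1.4, 2.5, -7.6]
gripper_width: 0.404
gripper_force: 30.0
```

Request:
play_rows --commands "0 0 0.005 0 0 0;0 0 0 0 0 0;0 0 0 0 0 0"

```text
time_s: 16.55
tcp_pos: [0.5778, 0.0924, 0.0453]
ee_rot: [[0.957, -0.291, -0.001], [-0.291, -0.957, 0.0], [-0.001, -0.0, -1.0]]
wrist_force: [0.8, 3.4, -11.5]
gripper_width: 0.401
gripper_force: 30.0
```

It's latched and holding, with the pull up at -11.5 N. One small step more, then hold.

Request:
play_rows --commands "0 0 0.002 0 0 0;0 0 0 0 0 0;0 0 0 0 0 0;0 0 0 0 0 0;0 0 0 0 0 0"

```text
time_s: 17.05
tcp_pos: [0.5778, 0.0923, 0.0454]
ee_rot: [[0.957, -0.291, -0.001], [-0.291, -0.957, 0.0], [-0.001, 0.0, -1.0]]
wrist_force: [2.9, 4.1, -15.0]
gripper_width: 0.403
gripper_force: 30.0
```

Request:
play_rows --commands "0 0 0 0 0 0;0 0 0 0 0 0;0 0 0 0 0 0;0 0 0 0 0 0;0 0 0 0 0 0;0 0 0 0 0 0;0 0 0 0 0 0;0 0 0 0 0 0;0 0 0 0 0 0;0 0 0 0 0 0"

```text
time_s: 18.05
tcp_pos: [0.5778, 0.0923, 0.0454]
ee_rot: [[0.957, -0.291, -0.001], [-0.291, -0.957, 0.0], [-0.001, -0.0, -1.0]]
wrist_force: [2.3, 5.4, -15.0]
gripper_width: 0.401
gripper_force: 30.0
```

Request:
play_rows --commands "0 0 -0.003 0 0 0;0 0 0 0 0 0;0 0 0 0 0 0;0 0 0 0 0 0;0 0 0 0 0 0;0 0 0 0 0 0;0 0 0 0 0 0;0 0 0 0 0 0;0 0 0 0 0 0;0 0 0 0 0 0;0 0 0 0 0 0;0 0 0 0 0 0;0 0 0 0 0 0;0 0 0 0 0 0"

```text
time_s: 19.45
tcp_pos: [0.5779, 0.0923, 0.0454]
ee_rot: [[0.957, -0.291, -0.001], [-0.291, -0.957, 0.0], [-0.001, -0.0, -1.0]]
wrist_force: [2.2, 4.7, -15.0]
gripper_width: 0.4
gripper_force: 30.0
```

Request:
play_rows --commands "0 0 -0.005 0 0 0;0 0 -0.005 0 0 0;0 0 -0.005 0 0 0;0 0 -0.005 0 0 0;0 0 -0.01 0 0 0;0 0 -0.01 0 0 0;0 0 -0.01 0 0 0;0 0 0 0 0 0;0 0 0 0 0 0;0 0 0 0 0 0"

```text
time_s: 20.45
tcp_pos: [0.5784, 0.0917, 0.0451]
ee_rot: [[0.957, -0.291, 0.001], [-0.291, -0.957, -0.001], [0.001, 0.0, -1.0]]
wrist_force: [-0.3, -0.4, -2.4]
gripper_width: 0.401
gripper_force: 30.0
```

Request:
play_rows --commands "0 0 -0.01 0 0 0;0 0 -0.01 0 0 0;0 0 -0.01 0 0 0;0 0 0 0 0 0;0 0 0 0 0 0;0 0 0 0 0 0"

```text
time_s: 21.05
tcp_pos: [0.579, 0.0924, 0.0443]
ee_rot: [[0.957, -0.291, 0.002], [-0.291, -0.957, 0.0], [0.002, -0.001, -1.0]]
wrist_force: [0.6, -0.8, 4.0]
gripper_width: 0.399
gripper_force: 30.0
```

Request:
play_rows --commands "0 0 -0.01 0 0 0;0 0 0 0 0 0;0 0 0 0 0 0"

```text
time_s: 21.35
tcp_pos: [0.579, 0.0924, 0.0443]
ee_rot: [[0.957, -0.29, 0.002], [-0.29, -0.957, 0.0], [0.002, -0.001, -1.0]]
wrist_force: [0.1, -0.8, 6.5]
gripper_width: 0.399
gripper_force: 30.0
```

The relay is resting on the deck. Opening the fingers and withdrawing straight up.

Request:
play_rows --commands "0 0 0.01 0 0 0;0 0 0 0 0 0;0 0 0 0 0 0;0 0 0 0 0 0;0 0 0 0 0 0;0 0 0 0 0 0;0 0 0 0 0 0" --grip 60

```text
time_s: 22.05
tcp_pos: [0.5781, 0.0922, 0.0434]
ee_rot: [[0.957, -0.291, -0.0], [-0.291, -0.957, -0.0], [-0.0, 0.0, -1.0]]
wrist_force: [0.2, 1.1, -0.3]
gripper_width: 0.686
gripper_force: 0.0
```

Request:
play_rows --commands "0 0 0.2 0 0 0;0 0 0.4 0 0 0;0 0 0.7 0 0 0;0 0 0.9 0 0 0;0 0 0.9 0 0 0;0 0 0.9 0 0 0;-0.8 0.2 0 0 0 0;-0.8 0.2 0 0 0 0;0 0 0 0 0 0;0 0 0 0 0 0;0 0 0 0 0 0;0 0 0 0 0 0"

```text
time_s: 23.25
tcp_pos: [0.5308, 0.1042, 0.1635]
ee_rot: [[0.957, -0.291, 0.0], [-0.291, -0.957, 0.0], [0.0, -0.0, -1.0]]
wrist_force: [-0.0, -0.6, -0.5]
gripper_width: 0.688
gripper_force: 0.0
```

Run:
```python
from h import *
ci=cams.camera_info("wrist");im,D=cams.capture("wrist")
P=cloud(ci,D);X=np.array([np.cos(np.radians(-17)),np.sin(np.radians(-17))]);Y=np.array([-X[1],X[0]])
q=P[...,:2]-[.578,.0918];m=(abs(q@X)<.03)&(abs(q@Y)<.03)&(P[...,2]>.07)&(P[...,2]<.095)
print(m.sum(),np.median(P[...,2][m]),cv2.minAreaRect((np.c_[q[m]@X,q[m]@Y]*1000).astype(np.float32)))
v,u=np.nonzero(m);v0,u0=int(v.mean()),int(u.mean());print(u0,v0,r.sense()["tcp_pos"],r.sense()["gripper_width"])
cv2.imwrite("pics/end.png",cv2.resize(im[max(0,v0-70):v0+70,u0-95:u0+95],None,fx=4,fy=4,interpolation=2))
```

```text
1802 0.08135447625153072 ((0.4720344543457031, 0.2882080078125), (32.857391357421875, 34.643699645996094), 0.13384608924388885)
274 151 [0.53061828 0.10407336 0.16332103] 0.6914841828789777
```

View pics/end.png

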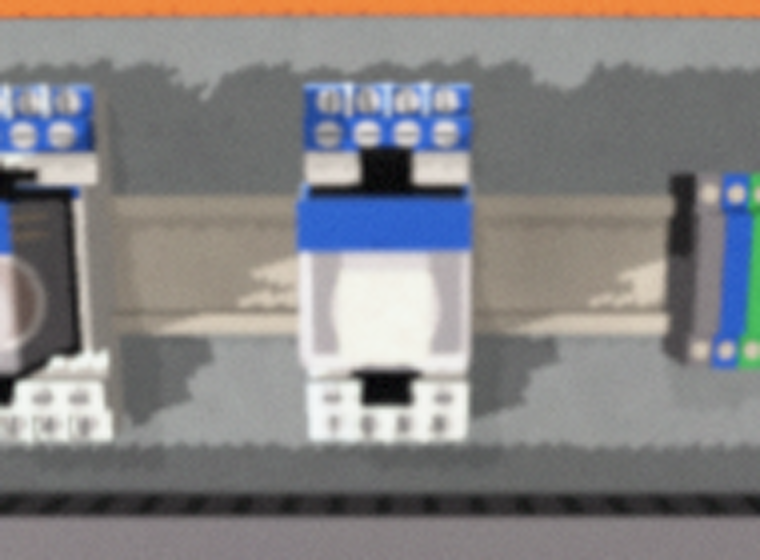

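The relay is seated at crop pixel (385,290), its top at z=0.081, centred within 0.6 mm. Its blue end is at the blue terminals and both arms are over the flange. Handing in.

```bash
python3 -c "
from station import r
print(r.finish_job())"
```

```text
the job is handed in; nothing more can be done
None
```

The relay is plugged in fully home, blue end to blue end, with both arms latched. It held a pull of about 14 N (15 N at the wrist) for over two seconds, was then eased off and released, and the job is handed in; no verdict was returned.

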